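# Make up the column kit and the evaporation kit

### The job

Make up the two kits for this afternoon: the column kit goes in the three-compartment tray and takes the white cartridge, the conical flask and the small white-capped vial; the evaporation kit goes in the two-compartment tray and takes the glass stopper and the squat jar with the black lid. Stand each thing in a compartment of its own, whichever you like, the same way up as it stands now (the stopper on its head), setting it down on the tray floor rather than dropping it. Knock nothing over, leave the beaker and the brown bottle where they stand, and let go of everything at the end.

Things in the scene. Friction and masses are not known exactly. Their poses are not given: they have to be found in the camera images.
- cartridge_center (a point): white plastic flash-chromatography cartridge, 110 mm tall, standing on its ribbed end cap (42 mm diameter, 15 mm high); plain barrel 34 mm diameter from 16 to 88 mm up, then a short cone and a thin outlet nipple (8 to 10 mm) on top. Mass about 70 g. Its point is on its axis, half-way up; z up.
- flask_center (a point): empty clear-glass conical (Erlenmeyer) flask, 105 mm tall, base 64 mm diameter tapering to a straight neck 24 mm in diameter from 72 to 100 mm up (middle of the neck about 33 mm above its point), rim 30 mm. Mass about 75 g. Its point is on its axis, half-way up; z up.
- vial_center (a point): small clear-glass sample vial, 70 mm tall: body 30 mm diameter up to 51 mm, pale solid in the bottom, white screw cap 26 mm diameter on top (54 to 70 mm up). Mass about 40 g. Its point is on its axis, half-way up; z up.
- stopper_center (a point): glass ground-joint stopper standing on its six-sided head, 66 mm tall: head 42 mm across flats and 20 mm high, then a waist of 28 mm diameter to 27 mm up, then the frosted cone pointing up, 34 mm diameter at 28 mm up and 31 mm at 65 mm up. Mass about 90 g. Its point is on its axis, half-way up; z up.
- jar_center (a point): squat wide-mouth clear-glass jar with a black screw lid, 66 mm tall, 56 mm diameter (lid 55 to 56 mm, from 46 to 66 mm up). Mass about 110 g. Its point is on its axis, half-way up; z up.
- tray3: shallow white plastic kit tray with grey-lined floor and three equal compartments in one row, 98 x 256 mm; each compartment is 90 mm (x) by 80 mm (y) inside, centres at x = 0, y = -84, 0 and +84 mm. Fixed to the bench, it does not move. Wall tops 12 mm and floor top 3 mm above the bench, walls and dividers 4 mm thick. Origin: centre of its underside; x across its short side, y along its row of compartments. Turned up to about 0.2 rad either way.
- tray2: shallow white plastic kit tray with grey-lined floor and two equal compartments, 98 x 172 mm; each compartment is 90 mm (x) by 80 mm (y) inside, centres at x = 0, y = -42 and +42 mm. Fixed to the bench, it does not move. Wall tops 12 mm and floor top 3 mm above the bench, walls and dividers 4 mm thick. Origin: centre of its underside; x across its short side, y along its row of compartments. Turned up to about 0.2 rad either way.
- beaker_center (a point): bystander: small open clear-glass beaker, 70 mm tall, 50 mm diameter, loose; stays where it is. Its point is on its axis, half-way up; z up.
- amber_center (a point): bystander: brown glass bottle with paper band and black cap, 79 mm tall, 46 mm diameter, loose; stays where it is. Its point is on its axis, half-way up; z up.
There are look-alikes about, which are no part of the job. Leave any purple look-alike of the part that bears cartridge_center alone.

How it is judged:
At the end, for the whole second after the job is handed in: Cartridge, flask and vial stand in the three-compartment tray, stopper and jar in the two-compartment tray, one per compartment in any order, each with its axis inside its compartment, on the floor within 4 mm, upright within 0.1 rad, at rest and released ((y of cartridge_center in the frame of tray3 between -0.124 and -0.044 m or y of flask_center in the frame of tray3 between -0.124 and -0.044 m or y of vial_center in the frame of tray3 between -0.124 and -0.044 m) and (y of cartridge_center in the frame of tray3 between -0.04 and 0.04 m or y of flask_center in the frame of tray3 between -0.04 and 0.04 m or y of vial_center in the frame of tray3 between -0.04 and 0.04 m) and (y of cartridge_center in the frame of tray3 between 0.044 and 0.124 m or y of flask_center in the frame of tray3 between 0.044 and 0.124 m or y of vial_center in the frame of tray3 between 0.044 and 0.124 m) and (y of stopper_center in the frame of tray2 between -0.082 and -0.002 m or y of jar_center in the frame of tray2 between -0.082 and -0.002 m) and (y of stopper_center in the frame of tray2 between 0.002 and 0.082 m or y of jar_center in the frame of tray2 between 0.002 and 0.082 m) and x of cartridge_center in the frame of tray3 between -0.045 and 0.045 m and z of cartridge_center in the frame of tray3 between 0.054 and 0.062 m and angle between each of cartridge_center, flask_center, vial_center, stopper_center, jar_center's own z axis and vertical below 0.1 rad and linear speed of each of cartridge, flask, vial, stopper, jar below 0.02 m/s and contact force between the fingers and cartridge below 0.05 N and x of flask_center in the frame of tray3 between -0.045 and 0.045 m and z of flask_center in the frame of tray3 between 0.0515 and 0.0595 m and contact force between the fingers and flask below 0.05 N and x of vial_center in the frame of tray3 between -0.045 and 0.045 m and z of vial_center in the frame of tray3 between 0.034 and 0.042 m and contact force between the fingers and vial below 0.05 N and x of stopper_center in the frame of tray2 between -0.045 and 0.045 m and z of stopper_center in the frame of tray2 between 0.032 and 0.04 m and contact force between the fingers and stopper below 0.05 N and x of jar_center in the frame of tray2 between -0.045 and 0.045 m and z of jar_center in the frame of tray2 between 0.032 and 0.04 m and contact force between the fingers and jar below 0.05 N); the robot touches nothing.
It fails at once if a thing let go more than 20 mm above the floor of its tray ((x of cartridge_center in the frame of tray3 between -0.049 and 0.049 m and y of cartridge_center in the frame of tray3 between -0.126 and 0.126 m and z of cartridge_center in the frame of tray3 above 0.078 m and contact force between the fingers and cartridge below 0.01 N) or (x of flask_center in the frame of tray3 between -0.049 and 0.049 m and y of flask_center in the frame of tray3 between -0.126 and 0.126 m and z of flask_center in the frame of tray3 above 0.0755 m and contact force between the fingers and flask below 0.01 N) or (x of vial_center in the frame of tray3 between -0.049 and 0.049 m and y of vial_center in the frame of tray3 between -0.126 and 0.126 m and z of vial_center in the frame of tray3 above 0.058 m and contact force between the fingers and vial below 0.01 N) or (x of stopper_center in the frame of tray2 between -0.049 and 0.049 m and y of stopper_center in the frame of tray2 between -0.084 and 0.084 m and z of stopper_center in the frame of tray2 above 0.056 m and contact force between the fingers and stopper below 0.01 N) or (x of jar_center in the frame of tray2 between -0.049 and 0.049 m and y of jar_center in the frame of tray2 between -0.084 and 0.084 m and z of jar_center in the frame of tray2 above 0.056 m and contact force between the fingers and jar below 0.01 N)).
It fails at once if a kit thing knocked or tipped over (angle between any of cartridge_center, flask_center, vial_center, stopper_center, jar_center's own z axis and vertical above 0.7 rad).
It fails at once if the beaker shifted by more than 25 mm or tipped (distance of beaker_center from where it was at the start of the episode above 0.025 m or angle between beaker_center's own z axis and vertical above 0.5 rad).
It fails at once if the amber bottle shifted by more than 25 mm or tipped (distance of amber_center from where it was at the start of the episode above 0.025 m or angle between amber_center's own z axis and vertical above 0.5 rad).
It also fails if it takes over 120 s, if anything falls off the work surface, if the arm or the gripper's body presses on something with over 40 N, if the wrist force passes 120 N, or if a joint passes its speed limit or range.

### The arm

A 7-joint arm with a two-finger parallel gripper is mounted at the origin on the work surface. World frame = base frame: x ahead of the robot, y to its left, z up, the work surface at z = 0. Lengths are in m, angles in rad, forces in N, time in s.
With the tool pointing down it reaches from about 0.35 to 0.9 m from the base axis. Payload 19.9 kg.
Tool frame: the origin (TCP) lies between the finger pads; the fingertips stand 19 mm ahead of it and the grasp point (between the pads) is the TCP; z points along the fingers, y is the direction in which the jaws open and shut (so a half turn about z gives the same grasp; the last joint's range is limited). The gripper opens to 94 mm and grips with 3 to 60 N. Pads are 16 mm wide; open, the fingers measure 119 mm over their backs; the gripper's body (75 mm by 177 mm) begins 78 mm behind the grasp point.
Start: joints at [-1.202, 0.417, -0.01, 1.614, 0.005, 1.111, -0.053], TCP at [0.25, 0.573, 0.224] pointing down, gripper open.
Joint ranges: [-2.81, 2.81], [-0.39, 2.02], [-1.27, 1.25], [0.06, 2.57], [-1.19, 4.33], [0.19, 2], [-2.82, 2.82]. Speed limits (rad/s): [1.89, 1.89, 2.39, 2.39, 3.01, 3.01, 3.01].

### API

Orientations are given as a 3x3 rotation matrix whose columns are the frame's x, y, z axes.
In Python, from rig import robot gives the robot as it stands. Calls block until the motion is done:
- robot.move_ptp(position, orientation): joint-space move of the TCP to a pose.
- robot.move_linear(position, velocity=0.15, frame=None, threshold=None): straight line of the TCP; frame=None keeps the orientation; velocity is the mean speed in m/s. With threshold (N) it stops when the force on the tool has changed by that much, and returns True; else False.
- robot.goto_joints(angles): joint-space move.
- robot.gripper_to(opening): finger opening in m; the grip force is fixed at half the most; returns when the fingers have stopped.
- robot.pause(seconds).
- robot.ik(position, orientation): joint angles nearest the present ones, or None.
- robot.get_state(): the state.
- robot.grab_frame(name): name is "side" or "top"; returns the picture (480x640x3 uint8, red, green, blue); there is no depth.
- robot.camera_info(name): a dict with "fx", "fy", "cx", "cy" (pixels), "rvec" (rotation vector, rad) and "tvec" (3), from world to camera coordinates, as OpenCV has them. Camera axes: x right, y down, z forward; pixel columns grow to the right and rows downward; lengths in m; the calibration is good to about 2 mm. A picture is of the moment at which its call begins. camera_info takes no time and is no camera call.
A pose or a line that the arm cannot do raises robot.PlanningError and nothing moves.
- robot.sign_off(): hands the job in, once; it reports no verdict.
The state is a dict: "time": time; "qpos": joint angles; "joint_vel": joint speeds; "effort": joint torques, N m; "ee_pos": TCP position; "tool_rot": TCP orientation; "force": force on the tool from outside, world axes, zero at the start; "moment": the same for the moment, N m; "opening": finger opening in m.
Only numpy, scipy, OpenCV 4.12 (cv2) and the standard library are available. Lean on these libraries where they do the work, as an engineer would, in place of code of your own. Each camera call takes 0.05 s, during which the arm holds its last target. There are 200 camera calls.

## Working session

There is one attempt and no reset: what is moved stays moved. The work goes in short steps, each a Python script; the robot and the scene stay as the last script left them, time stands still between calls to the robot, and variables do not carry over. Pictures are saved under pics/ and viewed, about 12 in all and at most 16, crops included, and the job is handed in when it is done.

```bash
ls; mkdir -p pics
python3 - <<'E'
from rig import robot
import cv2
for n in("top","side"):
    cv2.imwrite(f"pics/{n}0.png",robot.grab_frame(n)[:,:,::-1]); print(n,robot.camera_info(n))
s=robot.get_state();print(s["time"],s["tool_rot"],s["opening"])
E
```

```text
pics
top {'fx': 576.6711629752679, 'fy': 576.6711629752679, 'cx': 320.9744105443782, 'cy': 228.57183977552498, 'rvec': array([ 2.13872182, -2.15913183,  0.15940342]), 'tvec': array([0.00704429, 0.51721889, 1.28618574])}
side {'fx': 451.66033676991236, 'fy': 451.66033676991236, 'cx': 321.0649354469369, 'cy': 231.7919128959287, 'rvec': array([ 2.28292926, -0.82341499,  0.31621603]), 'tvec': array([-0.39808747,  0.27044138,  0.78683997])}
0.1 [[-9.16808552e-01  3.99326850e-01 -3.80391488e-04]
 [ 3.99327028e-01  9.16808001e-01 -1.00735867e-03]
 [-5.35194058e-05 -1.07545565e-03 -9.99999420e-01]] 0.09393637856108028
```

View pics/top0.png

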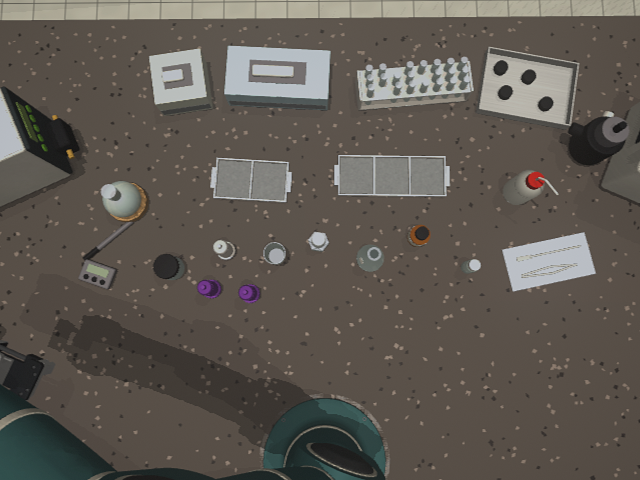

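View pics/side0.png

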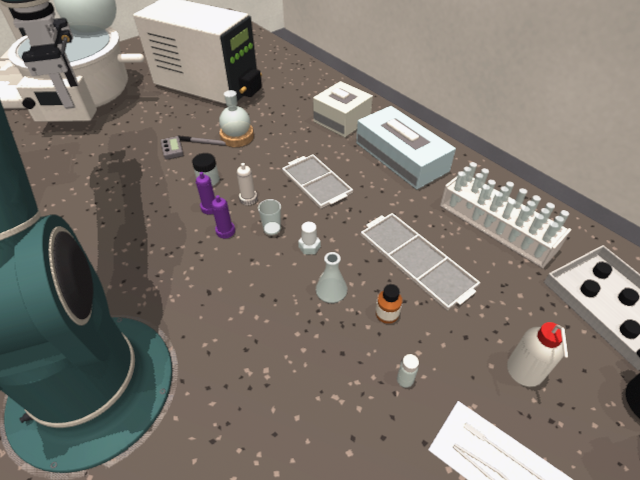

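The top view shows these candidates:
- **Cartridge:** (224,248) is white. The two at (209,288) and (249,293) are purple look-alikes and stay put.
- **Other kit things:** jar (168,266), stopper (318,240), flask (371,257), vial (473,265).
- **Bystanders:** beaker (275,253), amber bottle (419,235).
- **Trays:** tray2 (252,180), tray3 (392,175).

Next I'll enlarge both views to confirm these and pick pixels.

Run:
```python
import cv2
for n,(x0,x1,y0,y1),k in (("top",(145,345,150,300),4),("side",(150,450,140,400),2)):
    im=cv2.imread(f"pics/{n}0.png")[y0:y1,x0:x1]
    im=cv2.resize(im,None,fx=k,fy=k,interpolation=cv2.INTER_CUBIC)
    for i in range(0,x1-x0,20): cv2.putText(im,str(x0+i),(i*k,10),0,.35,(0,255,255)); cv2.line(im,(i*k,12),(i*k,18),(0,255,255))
    for i in range(0,y1-y0,20): cv2.putText(im,str(y0+i),(0,i*k+4),0,.35,(0,255,255)); cv2.line(im,(22,i*k),(28,i*k),(0,255,255))
    cv2.imwrite(f"pics/{n}1.png",im)
n,(x0,x1,y0,y1),k=("top",(325,495,150,300),4)
im=cv2.imread(f"pics/{n}0.png")[y0:y1,x0:x1]
im=cv2.resize(im,None,fx=k,fy=k,interpolation=cv2.INTER_CUBIC)
for i in range(0,x1-x0,20): cv2.putText(im,str(x0+i),(i*k,10),0,.35,(0,255,255)); cv2.line(im,(i*k,12),(i*k,18),(0,255,255))
for i in range(0,y1-y0,20): cv2.putText(im,str(y0+i),(0,i*k+4),0,.35,(0,255,255)); cv2.line(im,(22,i*k),(28,i*k),(0,255,255))
cv2.imwrite(f"pics/top2.png",im)
```

```text
(no output)
```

View pics/top1.png

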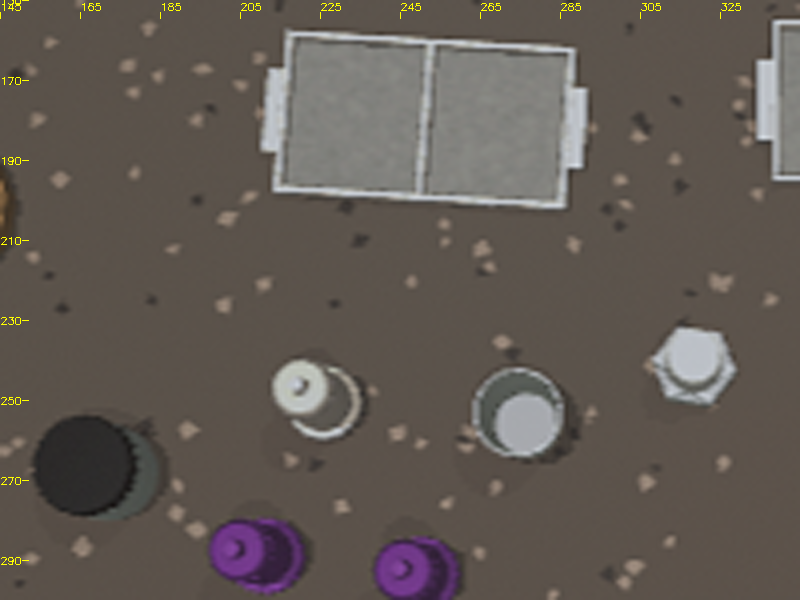

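View pics/top2.png

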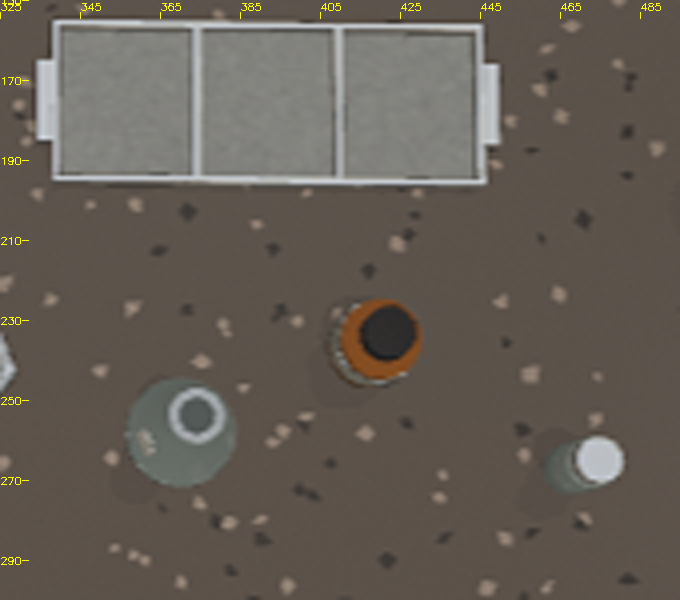

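View pics/side1.png

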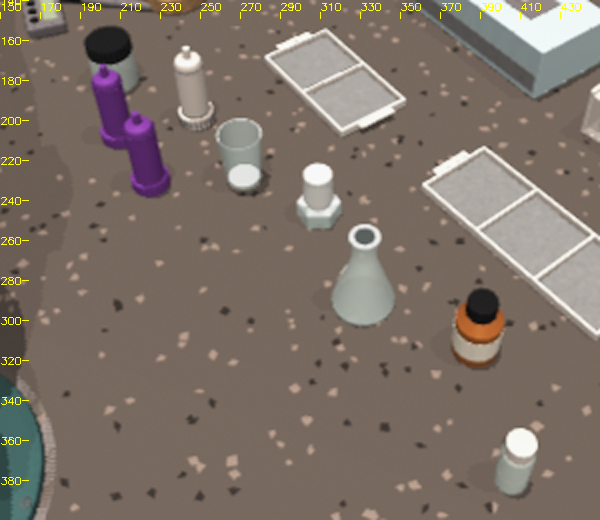

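```bash
cat > h.py <<'E'
import numpy as np, cv2
from rig import robot
def cam(n):
    c=robot.camera_info(n); K=np.array([[c["fx"],0,c["cx"]],[0,c["fy"],c["cy"]],[0,0,1.]])
    return K, cv2.Rodrigues(c["rvec"])[0], c["tvec"].reshape(3,1)
C={n:cam(n) for n in("top","side")}
def tri(a,b):
    P=[C[n][0]@np.hstack(C[n][1:]) for n in("top","side")]
    X=cv2.triangulatePoints(P[0],P[1],np.float64(a).reshape(2,1),np.float64(b).reshape(2,1))
    return (X[:3]/X[3]).ravel()
def atz(n,p,z):
    K,R,t=C[n]; d=R.T@np.linalg.inv(K)@np.array([*p,1.]); o=-(R.T@t).ravel()
    return o+d*(z-o[2])/d[2]
E
python3 - <<'E'
from h import *
np.set_printoptions(precision=4,suppress=True)
T=lambda X,Y,x0=145: ((X+.5)/4-.5+x0,(Y+.5)/4-.5+150)
S=lambda X,Y:((X+.5)/2-.5+150,(Y+.5)/2-.5+140)
F=dict(cart=(T(300,385),S(186,49),.11),jar=(T(84,465),S(108,40),.066),stop=(T(693,360),S(318,174),.066),
 flask=(T(197,415,325),S(365,236),.105),vial=(T(600,459,325),S(521,442),.07),beaker=(T(518,412),S(239,132),.07),amber=(T(388,332,325),S(483,300),.079))
for k,(a,b,z) in F.items(): print(k,tri(a,b),z,atz("top",a,z)[:2],atz("side",b,z)[:2])
def tray(ps,n,conv,z=.012):
    p=np.float32([atz(n,conv(*q),z)[:2] for q in ps]); print(n,p.mean(0),cv2.minAreaRect(p),p.tolist())
tray([(288,32),(575,49),(565,207),(276,190)],"top",T)
tray([(325,31),(405,100),(342,133),(266,58)],"side",S)
tray([(54,22),(484,25),(486,183),(54,179)],"top",lambda X,Y:T(X,Y,325))
for a,b in (((288,32),(325,31)),((575,49),(405,100)),((565,207),(342,133)),((276,190),(266,58))): print(tri(T(*a),S(*b)))
print(tri(T(54,22,325),S(484,149)),tri(T(54,179,325),S(424,185)))
E
```

```text
cart [0.4707 0.2212 0.1115] 0.11 [0.4711 0.2214] [0.4713 0.223 ]
jar [0.4326 0.3482 0.0658] 0.066 [0.4326 0.3482] [0.4326 0.3479]
stop [0.4889 0.009  0.0664] 0.066 [0.4882 0.0095] [0.4905 0.0087]
flask [ 0.4521 -0.1113  0.1064] 0.105 [ 0.4522 -0.1114] [ 0.4528 -0.1105]
vial [ 0.4287 -0.3375  0.071 ] 0.07 [ 0.4291 -0.338 ] [ 0.4287 -0.3369]
beaker [0.459  0.1067 0.0739] 0.07 [0.4594 0.107 ] [0.4608 0.1103]
amber [ 0.5002 -0.2212  0.0796] 0.079 [ 0.5001 -0.2211] [ 0.501  -0.2212]
top [0.64   0.1662] ((0.6400721073150635, 0.1663273721933365), (0.1716328114271164, 0.09583896398544312), 86.05824279785156) [[0.6937773823738098, 0.24864666163921356], [0.6818875670433044, 0.07796268165111542], [0.5863667130470276, 0.08400806784629822], [0.5980915427207947, 0.25416669249534607]]
side [0.638  0.1645] ((0.6372453570365906, 0.16441285610198975), (0.16938713192939758, 0.09651485085487366), 86.74169921875) [[0.6902384757995605, 0.24622668325901031], [0.6806433796882629, 0.07768300920724869], [0.584252119064331, 0.08259902149438858], [0.5968271493911743, 0.25151529908180237]]
top [ 0.6475 -0.1677] ((0.6473590731620789, -0.1679985672235489), (0.2563581168651581, 0.0959758311510086), 89.0888900756836) [[0.6973790526390076, -0.04059883952140808], [0.6933026909828186, -0.29692450165748596], [0.5973581075668335, -0.2941964864730835], [0.6020562648773193, -0.0392615832388401]]
[0.6943 0.2497 0.0082]
[0.6819 0.0782 0.0111]
[0.5865 0.0844 0.0094]
[0.5988 0.2547 0.0089]
[ 0.6987 -0.0407  0.007 ] [ 0.6026 -0.0395  0.0106]
```

The cartridge, jar, stopper, flask and vial agree between the two views to within about 2 mm. Their measured heights also match the text (111, 66, 66, 106 and 71 mm). The white upright cartridge at top (220,246) and side (243,164) fits the description, and the crops show the other two are purple. I'll start with the jar.

```bash
cat >> h.py <<'E'
R=np.array([[0,1,0],[1,0,0],[0,0,-1.]])   # jaws along world x, tool down
OBJ=dict(jar=((.4326,.3482),.046,.056,.090),stopper=((.4888,.0092),.042,.034,.062),vial=((.4289,-.3377),.039,.030,.058),
 flask=((.4522,-.1112),.087,.024,.056),cart=((.4711,.2216),.055,.034,.062))
DST=dict(jar=(.642,.2072),stopper=(.6363,.1235),vial=(.6458,-.252),flask=(.6472,-.168),cart=(.6487,-.084))
def st(m):
    s=robot.get_state(); print(m,"t=%.1f"%s["time"],"tcp",s["ee_pos"].round(4) if hasattr(s["ee_pos"],"round") else s["ee_pos"],"open %.4f"%s["opening"],"F",np.round(s["force"],1)); return s
def pick(k):
    (x,y),h,d,op=OBJ[k]
    robot.move_ptp([x,y,h+.14],R); robot.gripper_to(op)
    hit=robot.move_linear([x,y,h+.03],.2)
    hit=robot.move_linear([x,y,h],.08,threshold=6)
    st(f"{k} down hit={hit}")
    if hit: return False
    robot.gripper_to(d-.02); s=st("gripped")
    robot.move_linear([x,y,h+.14],.2); s=st("lifted")
    return abs(s["opening"]-d)<.005
def place(k):
    x,y=DST[k]; _,h,d,op=OBJ[k]; h+=.003
    robot.move_ptp([x,y,h+.14],R)
    robot.move_linear([x,y,h+.012],.2)
    hit=robot.move_linear([x,y,h-.002],.02,threshold=3); st(f"{k} set hit={hit}")
    robot.gripper_to(op); robot.move_linear([x,y,h+.14],.2); st("clear")
E
cat > shot.py <<'E'
import sys,cv2
from h import robot
import numpy as np
t=cv2.cvtColor(robot.grab_frame("top"),4)[130:310,130:500]; s=cv2.cvtColor(robot.grab_frame("side"),4)[120:400,150:520]
cv2.imwrite("pics/"+sys.argv[1],cv2.resize(np.vstack([t,s]),None,fx=1.3,fy=1.3))
E
python3 - <<'E'
from h import *
for k in ("jar",):
    if pick(k): place(k)
    else: print("PICK FAIL")
E
python3 shot.py a.png
```

```text
jar down hit=False t=2.8 tcp [0.4325 0.348  0.0457] open 0.0895 F [-0.   0.1  0.9]
gripped t=3.4 tcp [0.4326 0.3483 0.0461] open 0.0555 F [ 0.7 -0.6  2.2]
lifted t=4.2 tcp [0.4321 0.3479 0.1849] open 0.0549 F [ 0.1  0.1 -0. ]
jar set hit=True t=6.6 tcp [0.6419 0.2072 0.049 ] open 0.0548 F [0.2 0.3 4.2]
clear t=8.2 tcp [0.6414 0.2071 0.1877] open 0.0902 F [-0.   0.3 -0.3]
```

View pics/a.png

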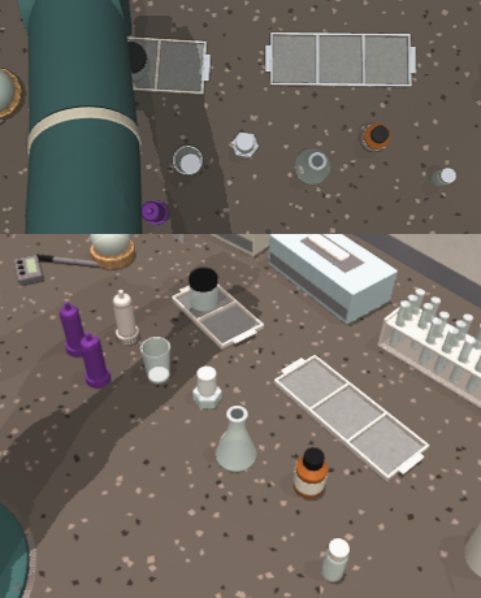

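The jar stands upright in tray2's left compartment, at about (203,290) in the lower picture, and everything else is undisturbed. There is plenty of time left, so the stopper and vial come next.

```bash
python3 - <<'E'
from h import *
for k in ("stopper","vial"):
    if pick(k): place(k)
    else: print("PICK FAIL",k); break
E
python3 shot.py b.png
```

```text
stopper down hit=False t=11.1 tcp [0.4888 0.0091 0.0421] open 0.0617 F [-0.8  0.3 -0.6]
gripped t=11.7 tcp [0.489  0.0092 0.0422] open 0.0329 F [ 0.6 -0.4  5.1]
lifted t=12.5 tcp [0.4882 0.0092 0.181 ] open 0.0331 F [-0.5 -0.7 -0.9]
stopper set hit=True t=14.7 tcp [0.6362 0.1235 0.0451] open 0.0330 F [-0.4  0.3  5. ]
clear t=16.2 tcp [0.6357 0.1236 0.1838] open 0.0620 F [ 0.  -0.1 -0.6]
vial down hit=False t=19.5 tcp [ 0.4287 -0.3378  0.0388] open 0.0577 F [-0.4  0.3  0.2]
gripped t=20.1 tcp [ 0.429  -0.3377  0.0391] open 0.0292 F [0.1 0.1 0.6]
lifted t=21.0 tcp [ 0.4286 -0.3372  0.178 ] open 0.0294 F [ 0.5  0.5 -0.4]
vial set hit=True t=23.3 tcp [ 0.6456 -0.2519  0.042 ] open 0.0295 F [-1.   0.3  6.9]
clear t=24.8 tcp [ 0.6453 -0.2516  0.1807] open 0.0578 F [ 0.3  0.3 -0.3]
```

View pics/b.png

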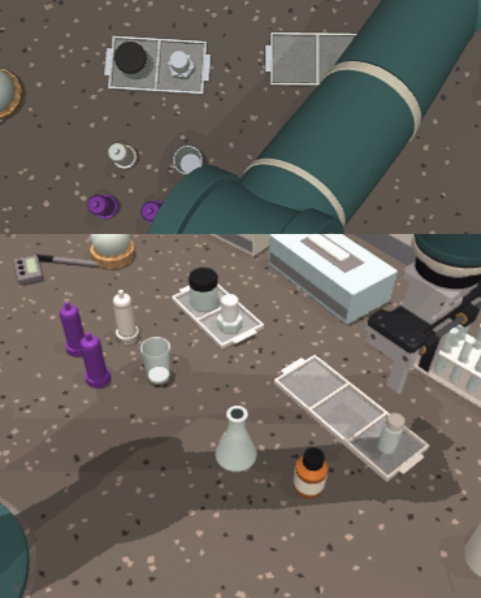

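The stopper (230,312) and vial (392,433) both stand upright in their own compartments. Flask next, then the cartridge. I'll park the arm afterwards so the top view is clear.

```bash
python3 - <<'E'
from h import *
for k in ("flask","cart"):
    if pick(k): place(k)
    else: print("PICK FAIL",k); break
else:
    robot.goto_joints([-1.202,.417,-.01,1.614,.005,1.111,-.053]); robot.pause(.5); st("parked")
E
python3 shot.py c.png
```

```text
flask down hit=False t=27.3 tcp [ 0.4522 -0.1113  0.0871] open 0.0562 F [-0.2 -0.4  0.1]
gripped t=27.9 tcp [ 0.4523 -0.1112  0.0871] open 0.0280 F [-0.4 -0.1  4. ]
lifted t=28.7 tcp [ 0.4517 -0.111   0.2261] open 0.0278 F [ 0.3  0.1 -1.2]
flask set hit=True t=30.9 tcp [ 0.647  -0.168   0.0899] open 0.0279 F [-1.  -0.2  4.4]
clear t=32.4 tcp [ 0.6468 -0.1677  0.2288] open 0.0558 F [0.8 0.3 0.3]
cart down hit=False t=35.5 tcp [0.4711 0.2214 0.0548] open 0.0621 F [-0.3  1.  -0.1]
gripped t=36.1 tcp [0.4712 0.2217 0.0551] open 0.0336 F [0.5 0.6 2.2]
lifted t=37.0 tcp [0.4705 0.2215 0.1941] open 0.0333 F [-0.2 -0.2 -1. ]
cart set hit=True t=39.6 tcp [ 0.6487 -0.0839  0.0581] open 0.0334 F [0.1 0.  5.6]
clear t=41.1 tcp [ 0.6482 -0.0837  0.1968] open 0.0619 F [ 0.3  0.7 -0.6]
parked t=44.4 tcp [0.2494 0.5728 0.2245] open 0.0616 F [0.6 0.1 0.5]
```

View pics/c.png

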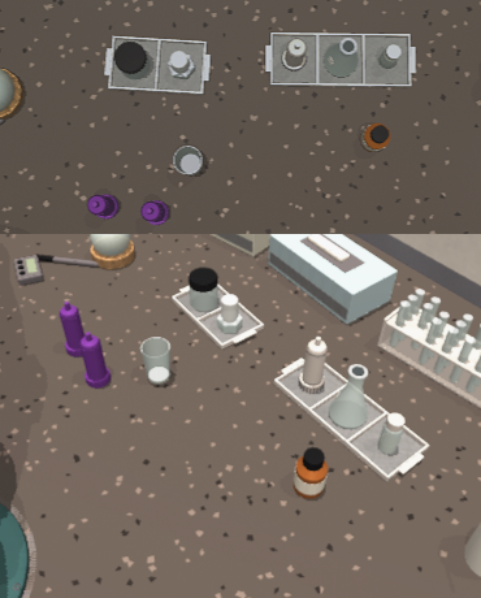

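All five stand in their compartments. The flask was gripped at 28 mm rather than the 24 mm neck, so the pads caught the top of its cone. I'll check that it's seated and upright with an enlarged crop.

Run:
```python
from h import *
t=cv2.cvtColor(robot.grab_frame("top"),4)[148:208,330:460]; s=cv2.cvtColor(robot.grab_frame("side"),4)[195:325,350:480]
a=cv2.resize(t,None,fx=6,fy=6,interpolation=2);b=cv2.resize(s,None,fx=4,fy=4,interpolation=2)
cv2.imwrite("pics/d.png",a);cv2.imwrite("pics/e.png",b)
# expected pixels: rim/top centre and base edge if upright at the placed spots
for k,h in(("cart",.113),("flask",.108),("vial",.073)):
  for n,o,f in(("top",(330,148),6),("side",(350,195),4)):
    K,Rm,T=C[n]
    p=cv2.projectPoints(np.array([[*DST[k],h],[*DST[k],.003]]),Rm,T,K,None)[0].reshape(-1,2)
    print(k,n,((p-o+.5)*f-.5).round(0).tolist())
```

```text
cart top [[181.0, 99.0], [161.0, 169.0]]
cart side [[184.0, 25.0], [161.0, 166.0]]
flask top [[408.0, 105.0], [372.0, 171.0]]
flask side [[303.0, 123.0], [271.0, 257.0]]
vial top [[618.0, 130.0], [583.0, 173.0]]
vial side [[420.0, 271.0], [391.0, 356.0]]
```

View pics/d.png

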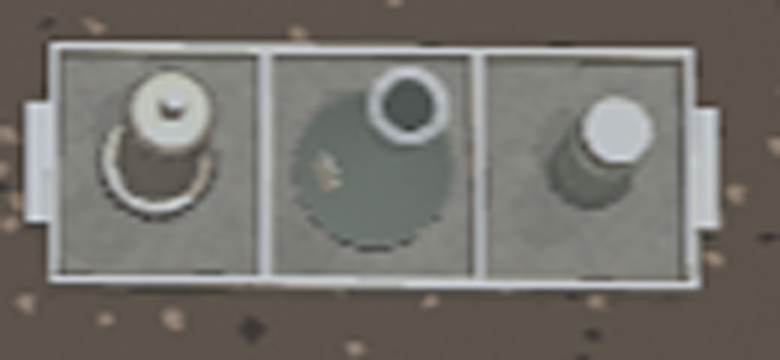

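View pics/e.png

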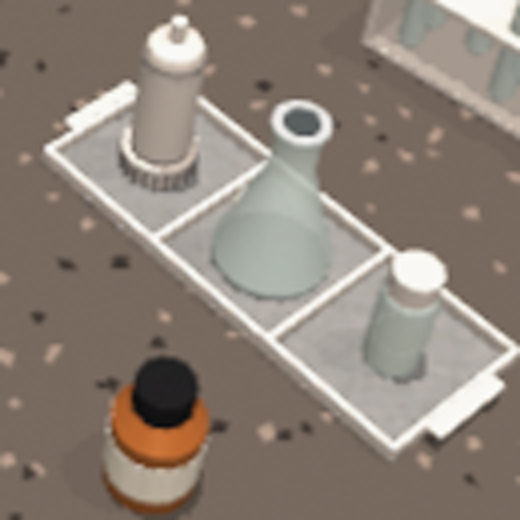

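The flask rim and vial cap match their predicted upright pixels to within 1 crop pixel. The cartridge nipple is off by about (10,8) crop pixels in the top view, so I'll triangulate it before handing in.

Run:
```python
from h import *
T=lambda X,Y:((X+.5)/6-.5+330,(Y+.5)/6-.5+148)
S=lambda X,Y:((X+.5)/4-.5+350,(Y+.5)/4-.5+195)
tip=tri(T(171,107),S(180,19)); base=tri(T(157,158),S(158,152))  # nipple top; ring top centre (~15 mm up)
d=tip-base; print(tip.round(4),base.round(4),"tilt",round(np.arctan2(np.hypot(d[0],d[1]),d[2]),3))
print("atz",atz("top",T(171,107),.113).round(4),atz("side",S(180,19),.113).round(4))
```

```text
[ 0.6458 -0.0808  0.116 ] [ 0.6504 -0.0812  0.0116] tilt 0.043
atz [ 0.6458 -0.0804  0.113 ] [ 0.65   -0.0796  0.113 ]
```

Run:
```python
from h import *
robot.sign_off(); st("done")
```

```text
the job is handed in; nothing more can be done
the job is handed in; nothing more can be done
```

Both kits are made up and the job is handed in, at about 45 s on the robot's clock. No verdict is reported.

- **Column kit (tray3):** from +y to −y, the cartridge, the flask and the vial each have their own compartment.
- **Evaporation kit (tray2):** the jar is in the +y compartment and the stopper, on its head, is in the −y one.
- **Setting down:** each thing was lowered until the tool felt the tray floor, at or within 1 mm of the expected height, then released. The arm was parked clear, and the final pictures show everything standing.
- **Bystanders:** the beaker, the brown bottle and both purple look-alikes appear unmoved in the pictures; I did not measure them again.

**Last checks**
- **Flask:** it was gripped at 28 mm instead of the 24 mm neck, so the pads caught the top of its cone. Its rim still matches the expected upright position.
- **Vial:** it also matches its expected position.
- **Cartridge:** its tip is about 3–4 mm from where I predicted. It measured about 3 mm too tall and leaning 0.04 rad, under the 0.1 rad limit. I put this down to pixel and calibration error, since it is clear of the walls and both pictures show it upright.
- **Jar and stopper:** I checked these only by eye after placing.

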